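# Wipe the chips off the bench board

### The job

Pick up the scraper, the wide wooden block with one tenon-shaped grip standing in the middle, stand it on the bench board on the side of the two loose wood chips away from the tray, and wipe both chips off the open end of the board into the metal tray. Move the chips with the scraper only, not with the gripper. When both chips lie in the tray, leave the scraper standing upright on the cleared board.

Things in the scene. Friction and masses are not known exactly. Their poses are not given: they have to be found in the camera images.
- scraper_grip (a point): Grip centre of the scraper, a loose brown-wood block (0.16 kg) standing left of the board: base 160 (x) x 30 (y) x 40 mm high, on its middle one tenon-shaped grip 44 (x) x 26 (y) x 50 mm tall. This point is midway up the grip, 65 mm above the underside; z up, x along the wide base; yaw within 20 degrees of the robot's x. Beside it, nearer or farther, stands a like block with two tenons: not it.
- board: Fixed dark-wood board; origin on the bench under its middle, z up, yaw within 18 degrees. Flat top 50 mm above the bench, x -100 to 100, y -150 to 150 mm. Fence at x 100 to 120 mm, 15 mm above the top. The -y end (robot's right) is open and drops into a metal tray fixed to it: y -150 to -270, x -100 to 120 mm, floor 5 mm and rims 25 mm above the bench, rims 4 mm thick.
- chip_a_mid (a point): Centre of a loose pale-wood chip on the board, the one nearer the tray: stepped offcut 36 x 24 x 16 mm, 11 g, at any yaw; this point is 8 mm above its underside. In the board's frame it starts at x -40 to 40 mm, y -90 to -40 mm.
- chip_b_mid (a point): Centre of the second chip on the board, same shape and size, 8 mm above its underside. In the board's frame it starts at x -40 to 40 mm, y 10 to 35 mm.
Things that resemble listed ones, but are neither listed nor needed, are in the scene too. What is shaped like the part that bears chip_b_mid but purple is not meant.

How it is judged (in metres and radians):
On the way:
1. the scraper is held over or on the board while both chips are still on the board (x of scraper_grip in the frame of board between -0.11 and 0.11 m and y of scraper_grip in the frame of board between -0.15 and 0.16 m and z of scraper_grip in the frame of board above 0.11 m and z of each of chip_a_mid, chip_b_mid in the frame of board above 0.05 m and y of each of chip_a_mid, chip_b_mid in the frame of board above -0.15 m), for 0.1 s.
At the end, for the whole second after the job is handed in: Both chips lie in the metal tray (centres within its outline and less than 55 mm above the bench), and the scraper stands at rest on the board's top, upright within 10 degrees, its grip's centre within the board's outline (y of chip_a_mid in the frame of board between -0.27 and -0.15 m and x of chip_a_mid in the frame of board between -0.1 and 0.12 m and z of each of chip_a_mid, chip_b_mid in the frame of board below 0.055 m and y of chip_b_mid in the frame of board between -0.27 and -0.15 m and x of chip_b_mid in the frame of board between -0.1 and 0.12 m and x of scraper_grip in the frame of board between -0.1 and 0.1 m and y of scraper_grip in the frame of board between -0.15 and 0.15 m and z of scraper_grip in the frame of board between 0.108 and 0.122 m and angle between scraper_grip's own z axis and vertical below 0.17 rad and linear speed of scraper below 0.02 m/s); the robot touches nothing.
It fails at once if the gripper or arm touches a chip (contact force between any of the fingers, the arm and chip_a above 0.3 N or contact force between any of the fingers, the arm and chip_b above 0.3 N).
It also fails if it takes over 48 s, if anything falls off the work surface, if the arm or the gripper's body presses on something with over 40 N, if the wrist force passes 120 N, or if a joint passes its speed limit or range.

### The arm

A 6-joint arm with a two-finger parallel gripper is mounted at the origin on the work surface. World frame = base frame: x ahead of the robot, y to its left, z up, the work surface at z = 0. Lengths are in mm, angles in rad, forces in N, time in s.
With the tool pointing down it reaches from about 250 to 775 mm from the base axis. Payload 8.9 kg.
Tool frame: the origin (TCP) lies at the very end of the fingers, on their centre line; the grasp point (between the pads) lies 19 mm behind it; z points along the fingers, y is the direction in which the jaws open and shut (so a half turn about z gives the same grasp; the last joint's range is limited). The gripper opens to 85 mm and grips with 20 to 120 N. Pads are 22 mm wide; open, the fingers measure 114 mm over their backs; the gripper's body (76 mm by 85 mm) begins 54 mm behind the grasp point. The pads swing forward as they close: fully open they stand 13 mm farther back than shut.
Start: joints at [-1.256, 0.291, -0.153, 1.127, 0, 1.431], TCP at [230.153, -471.862, 231.305] pointing down, gripper open.
Joint ranges: [-2.52, 2.52], [-0.91, 1.74], [-1.3, 1.37], [-1.96, 2.02], [-1.52, 1.47], [-3.14, 3.14]. Speed limits (rad/s): [2.22, 2.22, 2.79, 3.14, 3.14, 3.14].

### API

Orientations are given as a rotation vector (axis times angle).
In Python, from plant import sensors, read_camera, camera_info, job, models gives the robot as it stands.
- The arm moves only by the shell command python3 -m handwheel 'ROWS' [FORCE]. ROWS is JSON, a list of rows, each a list of 5 numbers: the closure, from 0 (fully open) to 1 (shut), then the shift along the tool's x, y, z in units of 0.3 m (1.0 is 0.3 m), then the turn about the tool's z in units of 90 degrees (1.0 is 90 degrees). In form: [[claw, tx, ty, tz, yaw], ...]. A call has exactly 5 rows; each row is the pose to reach, as a shift and turn from the pose commanded when the call began, along the tool's axes at that moment; what a row does not reach only later rows make up. A row lasts 1/8 s, in which the tool goes at most 62.5 mm and 10.7 degrees, less where a joint would pass 70% of its speed; a pose out of reach is approached as far as the arm can. A call with a number of a shift or a turn outside -1 to 1 is refused whole. A call with a gripper value outside its range is refused whole. The fingers move at their own pace and stop on an object; FORCE is the grip in N (left out, the last holds). Time passes only in rows, so rows that repeat a pose let the fingers close, or fill a call up. It gives the time, the measured TCP pose, the force and the opening at its end, in the units of the state.
- sensors.state(): the state, without advancing time (a new reading comes with each control period).
- read_camera(name): name is "scene" or "side" or "wrist"; returns the picture (480x640x3 uint8, red, green, blue); there is no depth.
- camera_info(name): a dict with "camera_matrix" (3x3 intrinsics, pixels), "extrinsics" (4x4, takes a point from camera to world coordinates); the wrist camera has in their place "tool_from_camera" (4x4, takes a point from camera to tool coordinates, whose origin is the TCP and whose axes are the flange's). Camera axes: x right, y down, z forward; pixel columns grow to the right and rows downward; lengths in mm; the calibration is good to about 2 mm. A picture is of the moment at which its call begins: read the wrist's pose just before it. camera_info takes no time and is no camera call.
- job.hand_in(): hands the job in, once; it reports no verdict.
Trained networks look in the newest picture that a camera, given by its name, has taken for a name from the list of things; names that differ only in an ending like _2 or _b are one class to them, and where a whole thing is asked for, a point or a joint stands for the part that bears it (a point fixed in the world has none). Each returns a list of dicts, best first, with "p" (0 to 1); they miss things now and then, are a little off and sometimes report something else, mostly with a low value. They report only what shows in the picture. A call takes as long as a camera call. They do not tell look-alikes from the thing itself.
- models.spot_in(camera, target): "xy" ([column, row] in pixels, amid what is visible of it).
The state is a dict: "time_s": time; "q": joint angles; "dq": joint speeds; "joint_torque": joint torques, N m; "tcp_pos": TCP position; "tcp_rot": TCP orientation; "ft_force": force on the tool from outside, world axes, zero at the start; "ft_torque": the same for the moment, N m; "grip_width": opening from 0.0 (shut) to 1.0 (fully open).
Only numpy, scipy, OpenCV 4.12 (cv2) and the standard library are available. Lean on these libraries where they do the work, as an engineer would, in place of code of your own. Each camera call takes 0.05 s, during which the arm holds its last target. There are 200 camera calls.

## Working session

There is one attempt and no reset: what is moved stays moved. The work goes in short steps, Python scripts to look and compute and a shell command to move; the robot and the scene stay as the last step left them, time stands still between calls to the robot, and variables do not carry over. Pictures are saved under pics/ and viewed, about 8 in all and at most 12, crops included, and the job is handed in when it is done.

```bash
mkdir -p pics; python3 - <<'E'
from plant import sensors, read_camera, camera_info, models
import cv2,numpy as np
s=sensors.state();print(s['time_s'],s['tcp_pos'],s['tcp_rot'])
for c in ['scene','side']:
    im=read_camera(c);cv2.imwrite(f'pics/{c}0.png',im[:,:,::-1])
    i=camera_info(c);print(c,np.round(i['camera_matrix'],1).tolist(),np.round(i['extrinsics'],3).tolist())
    for t in ['scraper_grip','chip_a_mid','board']:
        print(t,[(np.round(d['xy']).tolist(),round(d['p'],2)) for d in models.spot_in(c,t)])
print(camera_info('wrist'))
E
```

```text
0.0 [ 230.01004902 -471.451857    230.7518546 ] [-3.05981873e+00 -7.06448351e-01  1.69785686e-04]
scene [[462.0, 0.0, 313.5], [0.0, 462.0, 243.9], [0.0, 0.0, 1.0]] [[-0.289, 0.65, -0.703, 1139.741], [0.957, 0.208, -0.201, 313.496], [0.015, -0.731, -0.682, 634.866], [0.0, 0.0, 0.0, 1.0]]
scraper_grip [([464.0, 285.0], 0.81)]
chip_a_mid [([180.0, 235.0], 0.62)]
board [([197.0, 260.0], 0.75)]
side [[450.2, 0.0, 321.4], [0.0, 450.2, 236.4], [0.0, 0.0, 1.0]] [[0.992, -0.103, 0.067, 485.166], [-0.122, -0.744, 0.657, -378.072], [-0.018, -0.66, -0.751, 661.545], [0.0, 0.0, 0.0, 1.0]]
scraper_grip [([304.0, 157.0], 0.63)]
chip_a_mid [([383.0, 370.0], 0.94)]
board [([392.0, 374.0], 0.68)]
{'camera_matrix': array([[345.47360212,   0.        , 312.92879982],
       [  0.        , 345.47360212, 237.51241119],
       [  0.        ,   0.        ,   1.        ]]), 'tool_from_camera': array([[-2.46868023e-04, -9.64344194e-01, -2.64651118e-01,
         6.66611681e+01],
       [ 9.99999915e-01, -1.50404930e-04, -3.84755151e-04,
         2.10158732e-01],
       [ 3.31231563e-04, -2.64651191e-01,  9.64344149e-01,
        -1.43323007e+02],
       [ 0.00000000e+00,  0.00000000e+00,  0.00000000e+00,
         1.00000000e+00]])}
```

View pics/scene0.png

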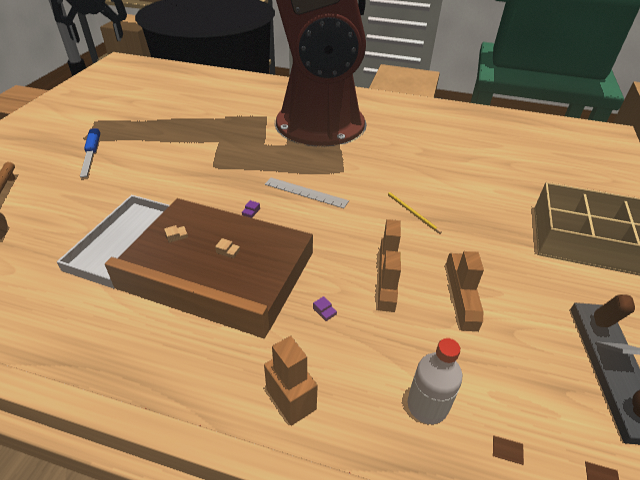

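View pics/side0.png

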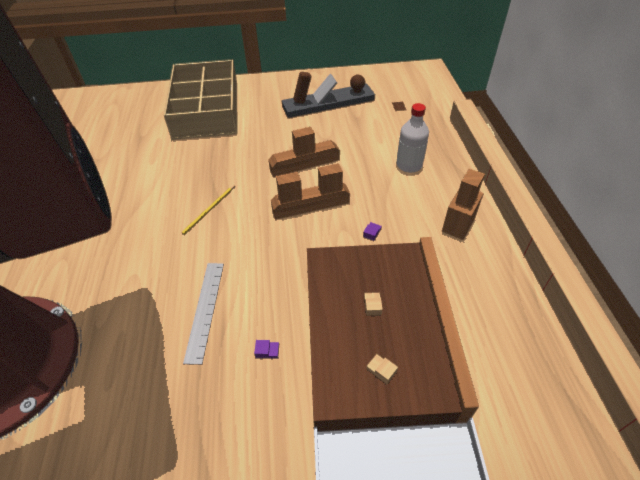

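The scraper is at scene (464,285) / side (304,157). The two-tenon look-alike is nearer the board, at side (310,190). The chips are at scene (176,233) and (228,246), and side (382,368) and (373,303). The purple pieces are decoys. Next I'll fit the poses.

```bash
cat > h.py <<'E'
import numpy as np
from plant import camera_info,sensors
from scipy.spatial.transform import Rotation as R
I={c:camera_info(c) for c in ['scene','side','wrist']}
def T(c):
    if c!='wrist': return I[c]['extrinsics']
    s=sensors.state();M=np.eye(4);M[:3,:3]=R.from_rotvec(s['tcp_rot']).as_matrix();M[:3,3]=s['tcp_pos']
    return M@I[c]['tool_from_camera']
def proj(c,P,Tc=None):
    Tc=T(c) if Tc is None else Tc
    p=(np.atleast_2d(P)-Tc[:3,3])@Tc[:3,:3];p=p@np.array(I[c]['camera_matrix']).T
    return p[:,:2]/p[:,2:]
def onz(c,uv,z,Tc=None):
    Tc=T(c) if Tc is None else Tc
    d=Tc[:3,:3]@np.linalg.solve(I[c]['camera_matrix'],[*uv,1]);o=Tc[:3,3]
    return o+d*(z-o[2])/d[2]
def pose(v,P):
    c,s=np.cos(v[2]),np.sin(v[2]);return np.array(P)@np.array([[c,s,0],[-s,c,0],[0,0,1]])+[v[0],v[1],0]
E
python3 - <<'E'
from h import *
from scipy.optimize import least_squares as L
P=[(-100,-150,50),(-100,150,50),(-100,150,50),(-100,-150,50),(120,150,65),(120,-150,65)]
U=np.array([(180,199),(313,235),(306,247),(314,417),(430,238),(475,411)])
C=['scene']*2+['side']*4
f=lambda v:np.concatenate([proj(c,pose(v,p))[0]-u for c,p,u in zip(C,P,U)])
r=L(f,[500,-100,0],x_scale=[10,10,.1]);print('board',r.x,np.round(r.fun,1))
b=r.x
def inb(p): return pose([0,0,-b[2]],p-[b[0],b[1],0])
for n,us,ud,z in [('a',(176,233),(382,368),58),('b',(228,246),(373,303),58),('scr',(464,285),(304,157),45),('tenontop',(470,256),(303,133),90)]:
    for c,u in (('scene',us),('side',ud)):
        w=onz(c,u,z);print(n,c,w.round(),inb(w).round())
s=sensors.state();print(R.from_rotvec(s['tcp_rot']).as_matrix().round(3))
E
```

```text
board [ 5.98109076e+02 -2.29250165e+01 -8.63605888e-02] [-0.4 -2.   1.5 -0.6  1.   0.2 -3.7  2.6  2.1 -1.2  2.4 -2.6]
a scene [ 595. -110.   58.] [  4. -87.  58.]
a side [ 594. -108.   58.] [  3. -85.  58.]
b scene [598.  -3.  58.] [-2. 20. 58.]
b side [603.   0.  58.] [ 3. 23. 58.]
scr scene [552. 416.  45.] [-83. 433.  45.]
scr side [531. 393.  45.] [-103.  409.   45.]
tenontop scene [526. 414.  90.] [-109.  429.   90.]
tenontop side [533. 417.  90.] [-103.  433.   90.]
[[ 0.899  0.438 -0.   ]
 [ 0.438 -0.899  0.   ]
 [ 0.    -0.    -1.   ]]
```

```bash
python3 -m handwheel '[[0,0.14,-0.14,-0.02,0.1],[0,0.28,-0.28,-0.06,0.2],[0,0.42,-0.42,-0.1,0.29],[0,0.56,-0.56,-0.14,0.29],[0,0.7,-0.7,-0.16,0.29]]'; python3 -m handwheel '[[0,0.06,-0.19,-0.01,0],[0,0.12,-0.38,-0.02,0],[0,0.18,-0.57,-0.04,0],[0,0.24,-0.76,-0.05,0],[0,0.3,-0.95,-0.06,0]]'
```

```text
time_s: 1.02
tcp_pos: [327.3, -189.6, 280.1]
tcp_rot: [3.141, -0.004, 0.002]
ft_force: [1.5, 0.0, -0.3]
grip_width: 1.0
time_s: 1.65
tcp_pos: [417.7, 83.8, 297.7]
tcp_rot: [-3.131, -0.027, -0.001]
ft_force: [0.5, -0.1, 0.6]
grip_width: 0.999
```

```bash
python3 -m handwheel '[[0,0.07,-0.19,0,0],[0,0.14,-0.38,0,0],[0,0.21,-0.57,0,0],[0,0.28,-0.76,0,0],[0,0.36,-0.95,0,0]]'; python3 -m handwheel '[[0,0,-0.07,0,0],[0,0,-0.07,0,0],[0,0,-0.07,0,0],[0,0,-0.07,0,0],[0,0,-0.07,0,0]]'; python3 - <<'E'
from h import *
from plant import read_camera,models
import cv2
s=sensors.state();print(s['tcp_pos'],s['tcp_rot'])
np.save('Tw.npy',T('wrist'))
im=read_camera('wrist');cv2.imwrite('pics/w1.png',im[:,:,::-1])
print(models.spot_in('wrist','scraper_grip'))
E
```

```text
time_s: 2.28
tcp_pos: [501.0, 141.2, 299.5]
tcp_rot: [-3.078, -0.149, 0.008]
ft_force: [-0.1, -0.1, 0.5]
grip_width: 0.999
time_s: 2.9
tcp_pos: [499.5, 151.3, 300.9]
tcp_rot: [-3.068, -0.171, 0.009]
ft_force: [-0.2, -0.4, 0.1]
grip_width: 1.003
[499.53957172 151.34135911 300.88885631] [-3.06754837 -0.17088683  0.00898895]
[{'xy': [109.4, 140.9], 'p': 0.55}, {'xy': [507.4, 110.4], 'p': 0.49}]
```

View pics/w1.png

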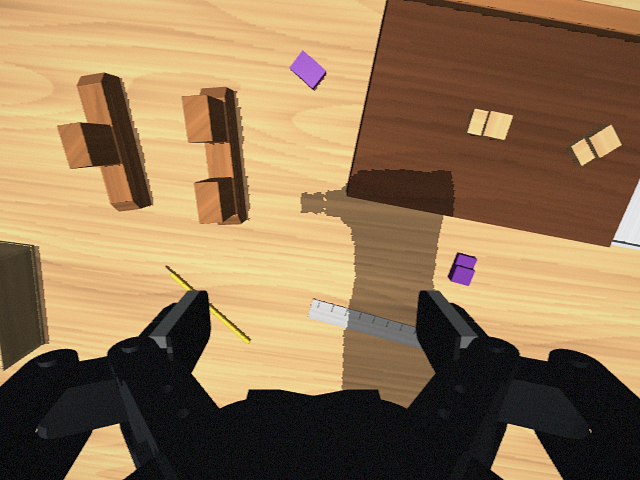

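```bash
python3 - <<'E'
from h import *
s=sensors.state();print(s['q'].round(3) if hasattr(s['q'],'round') else s['q'],s['joint_torque'])
Tw=np.load('Tw.npy')
for n,u,z in [('scr base end1 top (80)',(80,80),40),('tenon top corners',(57,126),90),('',(106,121),90),('',(71,168),90),('',(119,160),90)]: print(n,onz('wrist',u,z,Tw).round(1))
# base top long outer edge
for u in [(106,73),(144,207)]: print('base top edge',onz('wrist',u,40,Tw).round(1))
for u in [(122,73),(153,206)]: print('base bottom',onz('wrist',u,0,Tw).round(1))
for u in [(387,0),(348,195),(610,246)]: print('board',onz('wrist',u,50,Tw).round(1))
for n,u in [('b',(490,124)),('a',(595,146))]: print(n,onz('wrist',u,60,Tw).round(1))
E
```

```text
[ 0.11   0.252 -0.026  1.295  0.07   3.141] [ 1.34039222e-02 -5.22557545e+01  3.43038976e+01  2.91506894e-02
  3.04215588e-01 -3.22040796e-05]
scr base end1 top (80) [601.9 445.9  40. ]
tenon top corners [551.  437.1  90. ]
 [561.6 384.5  90. ]
 [509.7 425.6  90. ]
 [524.1 372.6  90. ]
base top edge [612.3 415.1  40. ]
base top edge [464.6 374.9  40. ]
base bottom [618.7 421.1   0. ]
base bottom [457.3 384.8   0. ]
board [706.  118.3  50. ]
board [510.8 129.8  50. ]
board [ 489.3 -169.    50. ]
b [602.   -3.5  60. ]
a [ 592.3 -111.9   60. ]
```

The last joint stopped at its range limit, so I'll use the half-turned grasp: turn the tool about -188° while moving over.

```bash
python3 -m handwheel '[[0,0,0,0,-0.11],[0,0.02,-0.1,0,-0.22],[0,0.06,-0.27,0,-0.33],[0,0.1,-0.42,0,-0.44],[0,0.14,-0.57,0,-0.55]]'; python3 - <<'E'
from h import *
s=sensors.state();m=R.from_rotvec(s['tcp_rot']).as_matrix();print(s['q'],np.arctan2(m[1,0],m[0,0]))
E
```

```text
time_s: 3.62
tcp_pos: [522.6, 327.2, 312.7]
tcp_rot: [-2.713, -1.449, -0.037]
ft_force: [0.3, 0.0, 0.0]
grip_width: 1.002
[0.40527462 0.42686885 0.25594333 1.38146633 0.06709864 2.56649826] 0.9797834971789834
```

```bash
python3 -m handwheel '[[0,0,0,0,-0.11],[0,0,0,0,-0.22],[0,0,0,0,-0.33],[0,0,0,0,-0.44],[0,0,0,0,-0.55]]';python3 -m handwheel '[[0,0,0,0,-0.11],[0,0,0,0,-0.22],[0,0,0,0,-0.33],[0,0,0,0,-0.44],[0,0,0,0,-0.55]]'; python3 - <<'E'
from h import *
s=sensors.state();m=R.from_rotvec(s['tcp_rot']).as_matrix();print(s['q'],np.arctan2(m[1,0],m[0,0]));print((m.T@(np.array([534,416,300])-s['tcp_pos'])/300).round(3))
E
```

```text
time_s: 4.25
tcp_pos: [522.4, 325.6, 312.5]
tcp_rot: [-1.867, -2.464, -0.075]
ft_force: [0.1, 1.0, 0.3]
grip_width: 1.0
time_s: 4.88
tcp_pos: [522.5, 325.6, 312.5]
tcp_rot: [-0.669, -3.043, -0.101]
ft_force: [0.3, 1.0, -0.3]
grip_width: 1.002
[0.4029644  0.4254847  0.25316804 1.38066792 0.06719933 0.83627042] 2.7099903608647304
[0.089 0.287 0.062]
```

```bash
python3 - <<'E'
from h import *
s=sensors.state();m=R.from_rotvec(s['tcp_rot']).as_matrix();print(m.round(4))
E
```

```text
[[-0.9076  0.4196 -0.01  ]
 [ 0.418   0.9058  0.0687]
 [ 0.0379  0.0582 -0.9976]]
```

The limit left a 4° tool tilt about world x. I'll grip the tenon along the scraper's x (44 mm), so the tilt lies about the jaw axis and can't tip the block.

```bash
python3 -m handwheel '[[0,0.02,0.06,0,0.11],[0,0.04,0.12,0.01,0.22],[0,0.06,0.18,0.02,0.34],[0,0.08,0.24,0.03,0.46],[0,0.09,0.287,0.04,0.567]]'; python3 - <<'E'
from h import *
from plant import read_camera,models
import cv2
s=sensors.state();print(s['tcp_pos'],s['tcp_rot'],s['q'])
np.save('Tw.npy',T('wrist'))
im=read_camera('wrist');cv2.imwrite('pics/w2.png',im[:,:,::-1])
print(models.spot_in('wrist','scraper_grip'))
E
```

```text
time_s: 5.5
tcp_pos: [534.4, 416.4, 306.4]
tcp_rot: [-1.912, -2.427, -0.074]
ft_force: [-0.8, 0.0, -0.6]
grip_width: 1.002
[534.4014259  416.42344214 306.38728166] [-1.9123205  -2.42742443 -0.0738327 ] [0.523012   0.55821448 0.45212363 1.43908141 0.0646323  1.85835318]
[{'xy': [310.3, 211.5], 'p': 0.88}]
```

View pics/w2.png

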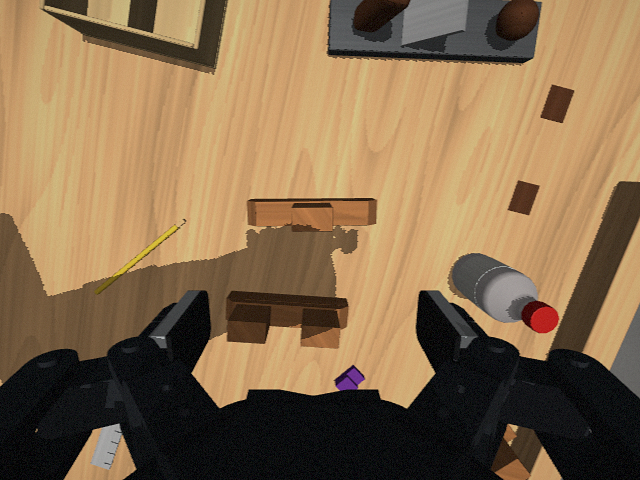

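```bash
python3 - <<'E'
from h import *
from scipy.optimize import least_squares as L
Tw=np.load('Tw.npy')
P=np.array([(-22,13,90),(22,13,90),(-22,-13,90),(22,-13,90),(-80,15,40),(80,15,40),(-80,-15,40),(80,-15,40)],float)
U=np.array([(292,204),(332,204),(293,231),(333,231),(250,200),(374,199),(249,227),(375,226)])
f=lambda v:(proj('wrist',pose(v,P),Tw)-U).ravel()
r=L(f,[534,416,.25],x_scale=[10,10,.1]);v=r.x;print(v,r.fun.round(1))
s=sensors.state();m=R.from_rotvec(s['tcp_rot']).as_matrix();print('toolyaw',np.arctan2(m[1,0],m[0,0]),m.round(3))
for z in (150,46): print(z,(m.T@(np.array([v[0],v[1],z])-s['tcp_pos'])/300).round(4))
E
```

```text
[5.33726753e+02 4.20840180e+02 2.43182462e-01] [-0.6  2.2  1.1  1.9 -1.1 -0.5  0.  -0.8 -4.8  0.5  5.   0.4 -2.7 -1.8
  3.2 -1.8]
toolyaw 1.811764246341608 [[-0.238  0.971 -0.011]
 [ 0.969  0.238  0.069]
 [ 0.069  0.006 -0.998]]
150 [-0.0219 -0.0016  0.5189]
46 [-0.0459 -0.0036  0.8647]
```

```bash
python3 -m handwheel '[[0,-0.02,0,0.18,0],[0,-0.03,-0.003,0.36,0],[0,-0.04,-0.003,0.52,0],[0,-0.042,-0.003,0.6,0],[0,-0.045,-0.003,0.66,0]]' 60; python3 -m handwheel '[[0,0,0,0.1,0],[0,0,0,0.18,0],[0,0,0,0.2,0],[0,0,0,0.2,0],[0,0,0,0.2,0]]'; python3 -m handwheel '[[0.5,0,0,0,0],[1,0,0,0,0],[1,0,0,0,0],[1,0,0,0,0],[1,0,0,0,0]]' 60; python3 -m handwheel '[[1,0,0,0,0],[1,0,0,-0.03,0],[1,0,0,-0.1,0],[1,0,0,-0.2,0],[1,0,0,-0.3,0]]'
```

```text
time_s: 6.22
tcp_pos: [534.3, 415.0, 106.8]
tcp_rot: [-1.9, -2.437, -0.072]
ft_force: [-0.3, -0.4, 0.3]
grip_width: 1.002
time_s: 6.85
tcp_pos: [535.0, 420.4, 49.6]
tcp_rot: [-1.905, -2.434, -0.077]
ft_force: [0.3, 0.7, 0.0]
grip_width: 0.999
time_s: 7.48
tcp_pos: [534.7, 420.5, 48.9]
tcp_rot: [-1.906, -2.433, -0.076]
ft_force: [1.1, -0.9, 5.9]
grip_width: 0.51
time_s: 8.1
tcp_pos: [534.7, 413.7, 138.9]
tcp_rot: [-1.905, -2.433, -0.073]
ft_force: [0.7, 0.5, -1.7]
grip_width: 0.506
```

```bash
python3 -m handwheel '[[1,-0.02,0,-0.12,0],[1,-0.17,-0.01,-0.17,0],[1,-0.34,-0.02,-0.19,0.05],[1,-0.5,-0.03,-0.2,0.13],[1,-0.66,-0.04,-0.21,0.206]]' 100; python3 - <<'E'
from h import *
s=sensors.state();m=R.from_rotvec(s['tcp_rot']).as_matrix();print('toolyaw',np.arctan2(m[1,0],m[0,0]),m.round(3))
for t in [(606,65,120),(606,65,100)]: print((m.T@(np.array(t)-s['tcp_pos'])/300).round(4))
E
```

```text
time_s: 8.72
tcp_pos: [571.3, 213.4, 187.4]
tcp_rot: [-2.272, -2.085, -0.06]
ft_force: [0.7, -0.2, -1.0]
grip_width: 0.502
toolyaw 1.4846957752161236 [[ 0.086  0.996 -0.01 ]
 [ 0.994 -0.085  0.069]
 [ 0.068 -0.016 -0.998]]
[-0.4971  0.1608  0.189 ]
[-0.5016  0.1619  0.2555]
```

```bash
python3 -m handwheel '[[1,-0.15,0.05,0,0],[1,-0.32,0.11,0.02,0],[1,-0.48,0.155,0.08,0],[1,-0.497,0.16,0.19,0],[1,-0.497,0.16,0.19,0]]'; python3 - <<'E'
from h import *
from plant import read_camera,models
import cv2
s=sensors.state();m=R.from_rotvec(s['tcp_rot']).as_matrix();print(s['tcp_pos'],np.arctan2(m[1,0],m[0,0]))
a=read_camera('side')[180:480,220:620];b=read_camera('scene')[150:390,40:360]
a=cv2.resize(a,(500,375));b=cv2.resize(b,(500,375))
cv2.imwrite('pics/p3.png',cv2.resize(np.hstack([a,b]),(800,300))[:,:,::-1])
E
```

```text
time_s: 9.35
tcp_pos: [604.4, 66.2, 117.4]
tcp_rot: [-2.266, -2.086, -0.055]
ft_force: [-0.6, 0.4, -1.1]
grip_width: 0.503
[604.39612585  66.22955216 117.41486703] 1.4870247567411747
```

View pics/p3.png

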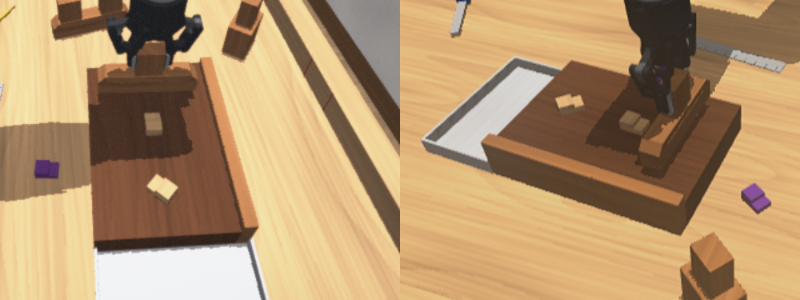

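The scraper is behind both chips and about 18 mm above the board, and it clears the fence. I'll lower it now.

```bash
python3 -m handwheel '[[1,0,0,0.02,0],[1,0,0,0.04,0],[1,0,0,0.052,0],[1,0,0,0.056,0],[1,0,0,0.058,0]]'
```

```text
time_s: 10.07
tcp_pos: [606.4, 68.0, 102.1]
tcp_rot: [-2.268, -2.09, -0.061]
ft_force: [0.2, 0.2, -1.2]
grip_width: 0.502
```

```bash
python3 -m handwheel '[[1,-0.06,0,-0.004,0],[1,-0.12,0,-0.008,0],[1,-0.18,0.001,-0.012,0],[1,-0.24,0.001,-0.016,0],[1,-0.3,0.001,-0.02,0]]'
```

```text
time_s: 10.7
tcp_pos: [599.2, -23.4, 102.0]
tcp_rot: [-2.268, -2.089, -0.061]
ft_force: [-0.4, -0.4, -1.5]
grip_width: 0.506
```

```bash
python3 -m handwheel '[[1,-0.05,0,0.002,0],[1,-0.1,0,-0.001,0],[1,-0.15,0.001,-0.004,0],[1,-0.2,0.001,-0.007,0],[1,-0.25,0.001,-0.011,0]]'; python3 - <<'E'
from h import *
from plant import read_camera
import cv2
a=read_camera('side')[180:480,220:620];b=read_camera('scene')[150:390,40:360]
a=cv2.resize(a,(400,300));b=cv2.resize(b,(400,300))
cv2.imwrite('pics/p4.png',np.hstack([a,b])[:,:,::-1])
E
```

```text
time_s: 11.32
tcp_pos: [593.8, -97.5, 100.5]
tcp_rot: [-2.268, -2.09, -0.062]
ft_force: [0.6, 2.7, 4.3]
grip_width: 0.503
```

View pics/p4.png

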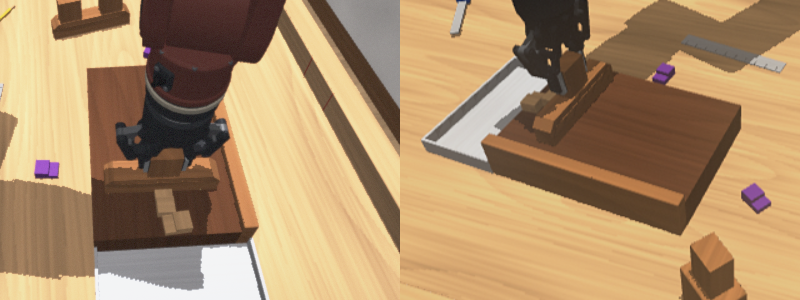

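```bash
python3 -m handwheel '[[1,-0.06,0,-0.006,0],[1,-0.12,0,-0.01,0],[1,-0.18,0,-0.014,0],[1,-0.24,0.001,-0.018,0],[1,-0.29,0.001,-0.022,0]]'; python3 - <<'E'
from h import *
from plant import read_camera
import cv2
a=read_camera('side')[180:480,220:620];b=read_camera('scene')[150:390,40:360]
a=cv2.resize(a,(400,300));b=cv2.resize(b,(400,300))
cv2.imwrite('pics/p5.png',np.hstack([a,b])[:,:,::-1])
E
```

```text
time_s: 12.05
tcp_pos: [586.4, -185.3, 100.7]
tcp_rot: [-2.268, -2.089, -0.06]
ft_force: [-0.2, 0.5, 1.0]
grip_width: 0.502
```

View pics/p5.png

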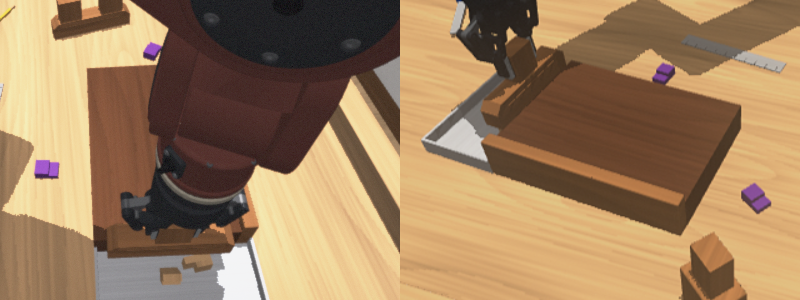

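Both chips look to be in the tray. I'll retract the scraper to mid-board, held about 2 mm up, and check.

```bash
python3 -m handwheel '[[1,0.08,0,-0.002,0],[1,0.2,0,0.006,0],[1,0.33,-0.001,0.015,0],[1,0.46,-0.002,0.024,0],[1,0.54,-0.003,0.03,0]]'; python3 - <<'E'
from h import *
from plant import read_camera,models
import cv2
A=read_camera('side');B=read_camera('scene')
for c in ('side','scene'): print(c,[(np.round(d['xy']).tolist(),round(d['p'],2),onz(c,d['xy'],13).round().tolist()) for d in models.spot_in(c,'chip_a_mid')])
a=cv2.resize(A[180:480,220:620],(400,300));b=cv2.resize(B[150:390,40:360],(400,300))
cv2.imwrite('pics/p6.png',np.hstack([a,b])[:,:,::-1])
E
```

```text
time_s: 12.78
tcp_pos: [598.2, -18.4, 102.7]
tcp_rot: [-2.264, -2.092, -0.06]
ft_force: [-1.2, -0.9, -1.5]
grip_width: 0.504
side [([419.0, 442.0], 0.86, [629.0, -200.0, 13.0])]
scene [([189.0, 262.0], 0.42, [619.0, -79.0, 13.0])]
```

View pics/p6.png

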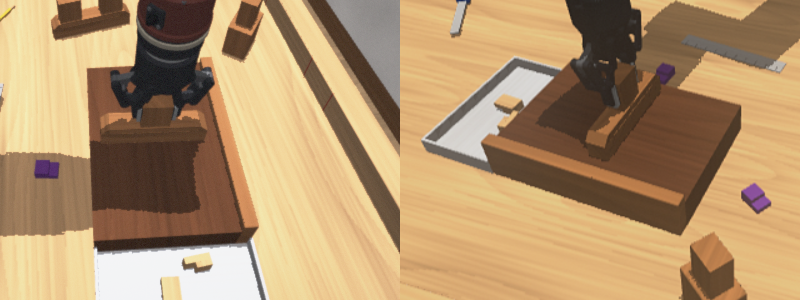

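Both chips lie in the tray, at p6 left-crop (198,262) and (170,288). The board is clear. I'll set the scraper down, release and retreat.

```bash
python3 -m handwheel '[[1,0,0,0.004,0],[1,0,0,0.008,0],[1,0,0,0.01,0],[1,0,0,0.011,0],[1,0,0,0.011,0]]' 30;  python3 -m handwheel '[[0.7,0,0,0.011,0],[0.3,0,0,0.011,0],[0,0,0,0.011,0],[0,0,0,0.011,0],[0,0,0,0.011,0]]'; python3 -m handwheel '[[0,0,0,-0.03,0],[0,0,0,-0.1,0],[0,0,0,-0.2,0],[0,0,0,-0.35,0],[0,0,0,-0.5,0]]'; python3 - <<'E'
from h import *
from plant import read_camera,models
import cv2
Tw=T('wrist');A=read_camera('side');B=read_camera('scene');W=read_camera('wrist')
a=cv2.resize(A[180:480,220:620],(400,300));b=cv2.resize(B[150:390,40:360],(400,300))
cv2.imwrite('pics/p7.png',np.vstack([np.hstack([a,b]),np.hstack([cv2.resize(W,(400,300)),a*0])])[:,:,::-1])
for c in ('side','wrist'):
  for t,z in (('scraper_grip',95),('chip_a_mid',13)): print(c,t,[(np.round(d['xy']).tolist(),round(d['p'],2),onz(c,d['xy'],z).round().tolist()) for d in models.spot_in(c,t)])
E
```

```text
time_s: 13.6
tcp_pos: [598.9, -22.5, 100.5]
tcp_rot: [-2.269, -2.089, -0.061]
ft_force: [-4.5, -1.0, 10.5]
grip_width: 0.5
time_s: 14.22
tcp_pos: [598.9, -21.6, 96.0]
tcp_rot: [-2.268, -2.089, -0.06]
ft_force: [-0.3, -0.1, -0.2]
grip_width: 0.999
time_s: 14.85
tcp_pos: [600.3, -31.9, 247.9]
tcp_rot: [-2.268, -2.09, -0.061]
ft_force: [1.2, -0.9, -0.3]
grip_width: 1.004
side scraper_grip [([374.0, 305.0], 0.84, [596.0, -27.0, 95.0])]
side chip_a_mid [([417.0, 443.0], 0.69, [627.0, -201.0, 13.0])]
wrist scraper_grip [([310.0, 220.0], 0.95, [595.0, -19.0, 95.0])]
wrist chip_a_mid [([343.0, 360.0], 0.79, [618.0, -204.0, 13.0])]
```

View pics/p7.png

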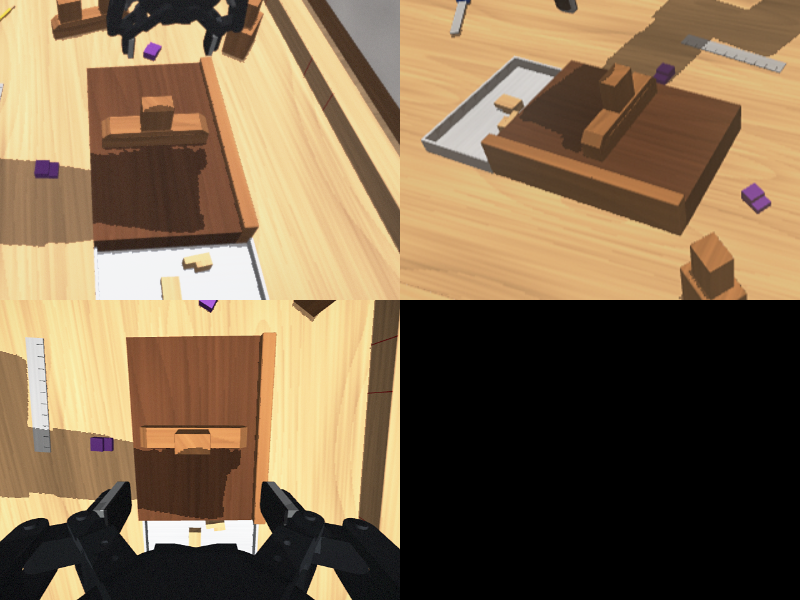

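The scraper stands upright at mid-board, both chips are in the tray, and the arm is clear.

```bash
python3 -c "
from plant import job
print(job.hand_in())"
```

```text
the job is handed in; nothing more can be done
None
```

The job is handed in: both chips are in the metal tray, and the scraper is standing upright near the middle of the cleared board. It took about 15 s of robot time.

**What I did:** I picked the scraper up by its grip, stood it behind both chips and wiped them off the open end in one pass. I then pulled the scraper back to mid-board, set it down, released it and raised the arm clear.

**Last checks:**
- **Chips:** the side picture and a side and scene crop show both in the tray. The networks placed only one per picture, at about (620, -202) mm, which is inside the tray outline.
- **Scraper:** the side and wrist cameras put it at about (596, -23) mm, within 5 mm of the board's middle. It looks upright in all three views.
- **Robot:** about 1.6 N on the wrist sensor after release, which is its usual noise, with the tool 250 mm up.

**What went wrong or disagreed:**
- The last joint hit its range limit on the first approach and left the tool tilted about 4°. I turned the tool half round and gripped the 44 mm width of the grip, so the tilt could not tip the scraper.
- During the retract, the scene camera's network reported a chip at pixel (189, 262), which maps to (619, -79) mm. That would be on the board. The pictures show no chip there, so I treated it as a false hit.
- I did not measure the scraper's height or tilt after release. That rests on the pictures and a contact force of about 10 N when setting it down.

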